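# Clip the cap back on the blower's intake filter

## Robot

A 6-joint arm with a two-finger parallel gripper is mounted at the origin on the work surface. World frame = base frame: x ahead of the robot, y to its left, z up, the work surface at z = 0. Lengths are in m, angles in rad, forces in N, time in s.
With the tool pointing down it reaches from about 0.35 to 0.775 m from the base axis. Payload 7.3 kg.
Tool frame: the origin (TCP) lies at the very end of the fingers, on their centre line; the grasp point (between the pads) lies grip_point_offset behind it (grip_point_offset is the distance from the TCP to the grasp point, in m); z points along the fingers, y is the direction in which the jaws open and shut (so a half turn about z gives the same grasp; the last joint's range is limited). The gripper opens to 92 mm and grips with 3 to 60 N. Pads are 19 mm wide; open, the fingers measure 130 mm over their backs; the gripper's body (75 mm by 190 mm) begins 47 mm behind the grasp point.
Start: joints at [-0.146, 0.342, 1.524, -0, 1.275, -0.146], TCP at [0.525, 0, 0.227] pointing down, gripper open.
Joint ranges: [-2.53, 2.53], [-0.77, 2.02], [0.04, 2.7], [-1, 4.14], [0.28, 2.66], [-3.11, 3.11]. Speed limits (rad/s): [2.57, 2.57, 3.14, 3.14, 3.14, 3.14].

## Interface

Orientations are given as [roll, pitch, yaw] about the fixed x, y, z axes, in that order (R = Rz(yaw) Ry(pitch) Rx(roll)).
In Python, from cell import * gives the robot as it stands.
- The arm moves only by the shell command python3 -m inch 'ROWS' [OPENING] [FORCE]. ROWS is JSON, a list that holds one entry, the list of rows, each a list of 4 numbers: the shift along the tool's x, y, z in mm, then the turn about the tool's z in rad. In form: [[[x, y, z, roll], ...]]. A call has 1 to 10 rows; each row shifts and turns the commanded pose from where the row before left it, along the tool's axes as they then stand; what a row does not reach is not made up. A row lasts 1/8 s, in which the tool goes at most 62.5 mm and 10.7 degrees, less where a joint would pass 70% of its speed; a pose out of reach is approached as far as the arm can. A call with a gripper value outside its range is refused whole. OPENING is the closure, from -1 (fully open) to 1 (shut), set as the call begins (- or left out, the last holds). The fingers move at their own pace and stop on an object; FORCE is the grip in N (left out, the last holds). Time passes only in rows, so rows that do not move let the fingers close. It gives the time, the measured TCP pose, the force and the opening at its end, in the units of the state.
- observe(): the state, without advancing time (a new reading comes with each control period).
- read_camera(name): name is "scene" or "side" or "wrist"; returns a dict with "img" (480x640x3 uint8, blue, green, red), "fx", "fy", "cx", "cy" (pixels), "eye" and "rotation" of the camera in the world; the wrist camera has in their place "T_tool_cam" (4x4, takes a point from camera to tool coordinates, whose origin is the TCP and whose axes are the flange's). Camera axes: x right, y down, z forward; pixel columns grow to the right and rows downward; lengths in m; the calibration is good to about 2 mm. A picture is of the moment at which its call begins: read the wrist's pose just before it. There is no depth.
- hand_in(): hands the job in, once; it reports no verdict.
Trained networks look in the newest picture that a camera, given by its name, has taken for a name from the list of things; names that differ only in an ending like _2 or _b are one class to them, and where a whole thing is asked for, a point or a joint stands for the part that bears it (a point fixed in the world has none). Each returns a list of dicts, best first, with "conf" (0 to 1); they miss things now and then, are a little off and sometimes report something else, mostly with a low value. They report only what shows in the picture. A call takes as long as a camera call.
- boxes_of(camera, label): "at" ([row, column] in pixels, amid what is visible of it).
- place_of(camera, label): "at" ([row, column] in pixels: a listed point, or the origin of a listed thing).
The state is a dict: "time": time; "qpos": joint angles; "qvel": joint speeds; "joint_efforts": joint torques, N m; "tool_pos": TCP position; "tool_rot": TCP orientation; "contact_force": force on the tool from outside, world axes, zero at the start; "torque": the same for the moment, N m; "opening": finger opening in m.
Only numpy, scipy, OpenCV 4.12 (cv2) and the standard library are available. Lean on these libraries where they do the work, as an engineer would, in place of code of your own. Each camera call takes 0.05 s, during which the arm holds its last target. There are 200 camera calls.

## Task

Two of the three clips on the air blower's intake filter are already done up; do up the third, on top of the canister. Swing its lever towards the cap, lay the wire loop over the keeper on the cap so that its bar lies behind the keeper's lip, then throw the lever back past its dead point and press it down until you feel it lie home on its rubber buffer, holding the cap shut. Go gently: do not slam or force the lever down on the buffer, do not push hard on the cap, and leave the things lying around where they are.

Things in the scene. Friction and masses are not known exactly. Their poses are not given: they have to be found in the camera images.
- filter: Grey steel intake filter, bolted down: lying canister 120 mm across (axis 85 mm, top 145 mm, rims 149 mm up) on two dark feet, outlet pipe bent into the bench at x = -220, gauge sticking out sideways at x = -130, 50 mm long cap at the other end. Origin: on the bench under the joint of canister and cap; x along the canister to the cap, z up. The open clip is on top, at y = 0
- pivot (a point): pivot pin of the open clip's lever, fixed to the canister: at x = -30, y = 0, z = 157 mm in the filter's frame; its axes are the filter's
- lever_swing (a joint): angle of the lever (rad): near 0 = shut, free end away from the cap (it meets its rest between -0.115 and 0.115); pi/2 = upright; 1.95 = open stop, leaning to the cap. Stiff: 0.2 N m of friction. Once hooked it is loaded below about 1.3, resists most near 0.7 (0.4 N m, 9 N at lever_end) and springs back if let go there; dead point at 0.17; after it, it stays put until pressed home
- lever: steel lever carrying the loop: strip 22 mm wide, 3 mm thick, reaching 57 mm from the pivot. Origin on the pivot; shut, it lies along -x, upper face 6.5 mm above the pivot, the last 10 mm flared up 20 degrees. Opening turns it about +y. The loop's pin is on it, 12 mm from the pivot (shut: x = -11.8, z = -2 mm; turns with the lever)
- lever_end (a point): point on the lever's outer face (upper when shut), 45 mm from the pivot, just before the flare: the place to push; its z axis is square to that face
- loop_swing (a joint): angle of the wire loop on the lever (rad): 0 when all is shut, grows as the loop is lifted. Its slope above level, towards the cap, is loop_swing - lever_swing + 0.03. At the start it leans back by the lever (2.85 to 3.02; stop at 3.05). Its pin is a little stiff (0.01 N m): raised above some 45 degrees it stays up, lower it sinks by its weight
- loop_bar (a point): middle of the loop's cross bar, 64 mm from the loop's pin. The loop is a U of 4.4 mm steel wire, 31 mm wide outside, 22.6 mm inside, longer than the lever
- keeper (a point): the bar's seat in the keeper on the cap; x away from the canister, z up; 157 mm up. The keeper is a dark hook 14 mm wide: a 4 mm lip on the canister side of the seat, leaning 14 degrees over it and ending 7.5 mm above it; floor 2.2 mm below the seat, 20 mm long. At the lever's open stop the bar comes down some 7 mm behind the lip; with the lever below about 1.6 rad it does not clear it
- cap_tip (a joint): how far the cap is tipped open about its lower edge (rad): about 0.032 at the start, held 4 mm ajar at the top by the springy seal; 0 = square and fully shut. It takes about 80 N at the keeper to shut it, which only the clip gives
- cap: the cap with the keeper. Origin on the line about which it tips, 30 mm above the bench, at the joint with the canister. Thin sheet: pushes of 25 N from the arm dent it
- lever_rest: rest for the shut lever on the canister, 40 mm from the pivot: socket 14 mm wide with a push-in rubber buffer 10 mm wide. Origin under its foot. The buffer's top is 156 to 165 mm above the bench: it differs each time and is not measured, so the lever's last millimetres must be felt. The sheet under it is thin: more than 20 N from the lever dents it
- cartridge: bystander: spare pleated filter cartridge standing on end, 90 mm across, 110 mm high; origin under its centre
- labels: bystander: shrink-wrapped bundle of labels, 62 x 52 x 34 mm high; origin under its centre
- driver: bystander: screwdriver lying on the bench, 180 mm long

How it is judged:
By the outcome, as a careful person would: the job done as asked, in the order asked, and still so for the second after the job is handed in, with the robot touching nothing.
It also fails if it takes over 64 s, if anything falls off the work surface, if the arm or the gripper's body presses on something with over 40 N, if the wrist force passes 120 N, or if a joint passes its speed limit or range.

## Working session

There is one attempt and no reset: what is moved stays moved. The work goes in short steps, Python scripts to look and compute and a shell command to move; the robot and the scene stay as the last step left them, time stands still between calls to the robot, and variables do not carry over. Pictures are saved under pics/ and viewed, about 8 in all and at most 12, crops included, and the job is handed in when it is done.

```bash
ls; mkdir -p pics
cat > h.py <<'E'
from cell import *
import numpy as np, cv2
from scipy.spatial.transform import Rotation as Rn
def ray(c,at):
    d=np.array([(at[1]-c["cx"])/c["fx"],(at[0]-c["cy"])/c["fy"],1.0])
    R=np.array(c["rotation"]); R=R if R.shape==(3,3) else Rn.from_euler("xyz",R).as_matrix()
    d=R@d; return np.array(c["eye"]),d/np.linalg.norm(d)
def tri(rs):
    A=np.zeros((3,3));b=np.zeros(3)
    for e,d in rs:
        P=np.eye(3)-np.outer(d,d);A+=P;b+=P@e
    p=np.linalg.solve(A,b)
    return p,[np.linalg.norm((np.eye(3)-np.outer(d,d))@(p-e)) for e,d in rs]
def atz(r,z):
    e,d=r;return e+d*(z-e[2])/d[2]
def cam(n):
    s=observe();c=dict(read_camera(n))
    if n=="wrist":
        R=Rn.from_euler("xyz",s["tool_rot"]).as_matrix();T=np.array(c["T_tool_cam"])
        c["rotation"]=R@T[:3,:3];c["eye"]=R@T[:3,3]+np.array(s["tool_pos"])
    return c
E
python3 - <<'E'
from h import *
np.set_printoptions(precision=4,suppress=True)
print(observe())
C={}
for n in ("scene","side","wrist"):
    C[n]=cam(n);cv2.imwrite(f"pics/{n}0.png",C[n]["img"]);print(n,C[n]["eye"],C[n]["fx"])
Z=dict(pivot=.157,keeper=.157,lever_end=None,loop_bar=None,lever_rest=.145,filter=0,cap=.03,cartridge=0,labels=0,driver=0.01)
for l,z in Z.items():
    rs=[]
    for n in C:
        r=place_of(n,l)
        if r:
            r=r[0];y=ray(C[n],r["at"])
            if r["conf"]>.3 : rs.append(y)
            print(l,n,np.round(r["at"]),round(r["conf"],2),atz(y,z) if z is not None else "")
    if len(rs)>1: print("   tri",*tri(rs))
E
```

```text
pics
{'time': 0.0, 'qpos': array([-0.146 ,  0.3428,  1.525 , -0.    ,  1.2754, -0.146 ]), 'qvel': array([-0.0003,  0.0003,  0.002 , -0.0004, -0.0008, -0.0015]), 'joint_efforts': array([  0.0008, -43.1246, -24.422 ,   0.0718,   0.0559,  -0.0001]), 'tool_pos': array([0.5246, 0.0001, 0.226 ]), 'tool_rot': array([-3.14  , -0.0002,  1.5708]), 'contact_force': array([-0.4364,  0.3077, -0.2327]), 'torque': array([ 0.0405,  0.0321, -0.0232]), 'opening': 0.09141810458680774}
scene [ 1.0176 -0.2986  0.6216] 498.3063018251168
side [0.2651 0.6486 0.5272] 476.3675905558107
wrist [0.524  0.0675 0.383 ] 385.6623139085461
pivot scene [227. 315.] 0.89 [0.5501 0.037  0.157 ]
pivot side [210. 332.] 0.72 [0.5544 0.0385 0.157 ]
pivot wrist [195. 365.] 0.87 [0.5522 0.0409 0.157 ]
   tri [0.5522 0.0391 0.1575] [np.float64(0.0029312833453405906), np.float64(0.001811448608073872), np.float64(0.001824234292766839)]
keeper scene [210. 293.] 0.56 [0.4955 0.0352 0.157 ]
keeper side [214. 366.] 0.77 [0.4986 0.0274 0.157 ]
keeper wrist [213. 271.] 0.79 [0.497  0.0304 0.157 ]
   tri [0.4976 0.032  0.1598] [np.float
[... 1072 characters left out ...]
9309935357795146), np.float64(0.0007186333307488997), np.float64(0.0003203968425482937)]
cap side [276. 348.] 0.7 [0.5247 0.0341 0.03  ]
cartridge scene [266. 414.] 0.67 [0.5925 0.2218 0.    ]
cartridge side [343. 262.] 0.86 [0.5927 0.212  0.    ]
   tri [0.5927 0.2169 0.0037] [np.float64(0.0029490692063156407), np.float64(0.0029490692063155596)]
labels scene [262. 256.] 0.59 [0.4068 0.004  0.    ]
labels side [292. 419.] 0.76 [ 0.4098 -0.0146  0.    ]
labels wrist [215. 196.] 0.72 [ 0.403  0.002 -0.   ]
   tri [0.408  0.0013 0.0079] [np.float64(0.0046921928521122865), np.float64(0.0038983401469167333), np.float64(0.003183887751068485)]
driver wrist [306. 374.] 0.83 [ 0.5837 -0.0921  0.01  ]
```

View pics/side0.png

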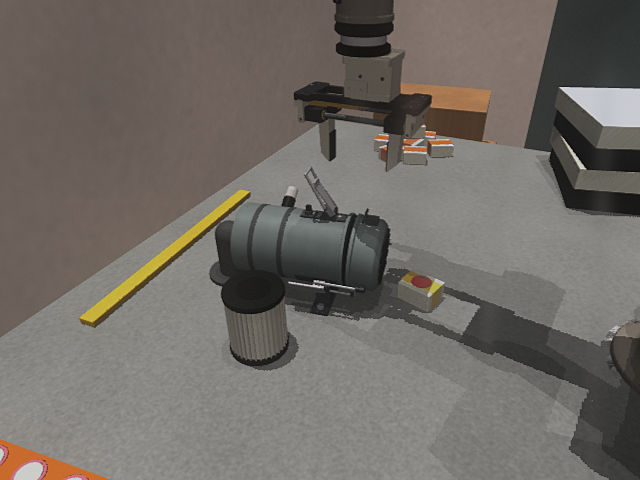

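View pics/wrist0.png

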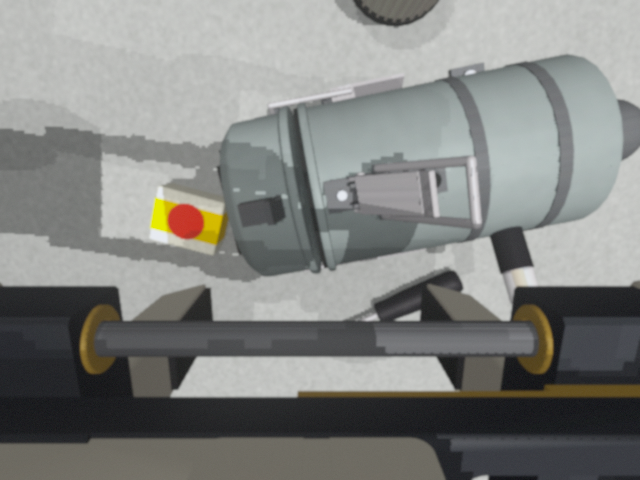

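The side picture shows the cap towards the robot, with the keeper at about (371,214). The lever (315,185) leans back away from the cap. The wrist picture shows the keeper at (262,212), the pivot at (343,195) and the loop bar at (475,193). The canister axis lies about 0.19 rad off world x. Next I lift, close the fingers and turn so that tool x runs along filter x.

```bash
python3 -m inch '[[[0,0,-8,-0.176],[0,0,-8,-0.176],[0,0,-8,-0.176],[0,0,-8,-0.176],[0,0,-8,-0.176],[0,0,-8,-0.176],[0,0,-8,-0.176],[0,0,0,-0.176],[0,0,0,-0.176],[0,0,0,-0.176]]]' 1 20
python3 - <<'E'
from h import *
np.set_printoptions(precision=4,suppress=True)
import cell; print("gpo",grip_point_offset,[k for k in dir(cell) if k[0]!='_'][:40])
C={}
for n in ("scene","side","wrist"): C[n]=cam(n)
cv2.imwrite("pics/w1.png",C["wrist"]["img"])
P={}
for l in ("pivot","keeper","lever_end","loop_bar","filter","cap"):
    rs=[]
    for n in C:
        r=[x for x in place_of(n,l) if x["conf"]>.4][:1]
        if r: rs.append(ray(C[n],r[0]["at"]))
    if len(rs)>1:
        P[l],e=tri(rs);print(l,len(rs),P[l],np.round(e,4))
s=observe();print(s["tool_pos"],s["tool_rot"],s["opening"])
E
```

```text
time: 2.9
tool_pos: [0.525, 0.0, 0.2828]
tool_rot: [-3.142, 0.0, -2.947]
contact_force: [-0.5, 0.1, 0.1]
opening: 0.0009
gpo 0.0188 ['IKError', 'boxes_of', 'grip_point_offset', 'hand_in', 'observe', 'place_of', 'read_camera']
pivot 3 [0.5606 0.036  0.1744] [0.0081 0.0151 0.0153]
keeper 3 [0.4974 0.0333 0.1608] [0.0021 0.0019 0.0022]
lever_end 2 [0.5728 0.0503 0.196 ] [0.0018 0.0018]
loop_bar 2 [0.6072 0.0064 0.2039] [0.009 0.009]
filter 3 [0.5231 0.034  0.0009] [0.0013 0.0014 0.0018]
cap 2 [0.5238 0.04   0.0301] [0.0022 0.0022]
[0.525  0.     0.2827] [-3.1415  0.0001 -2.9524] 0.00020686169361483367
```

```bash
python3 -m inch '[[[-25,9,0,0],[-25,9,0,0],[-25,9,0,0],[-24,8,0,0],[0,0,20,0],[0,0,25,0],[0,0,25,0],[0,0,25,0],[0,0,0,0]]]'
cat >> h.py <<'E'
np.set_printoptions(precision=4,suppress=True)
UX=np.array([-.982,-.188]);UY=np.array([-.188,.982])
def fr(p):
    p=np.asarray(p); return np.round(1e3*np.array([UX@p[:2]+.5495,UY@p[:2]+.0636,p[2]-.157]),1)
def look(labels=("pivot","keeper","lever_end","loop_bar"),cams=("scene","side","wrist"),save=None,th=.4):
    C={n:cam(n) for n in cams}
    for l in labels:
        rs=[];t=[]
        for n in C:
            r=[x for x in place_of(n,l) if x["conf"]>th][:1]
            if r: rs.append(ray(C[n],r[0]["at"]));t.append((n,*np.round(r[0]["at"]),round(r[0]["conf"],2)))
        if len(rs)>1:
            p,e=tri(rs);print(l,fr(p),np.round(1e3*np.array(e),1),end=" ")
        print(l,*t)
    s=observe();print("tcp",fr(s["tool_pos"]),s["tool_rot"][2],"F",s["contact_force"],s["time"])
    if save:
        for n in C: cv2.imwrite(f"pics/{save}_{n}.png",C[n]["img"])
    return C
E
python3 -c "
from h import *
look(save='a')"
```

```text
time: 5.08
tool_pos: [0.6145, 0.0531, 0.1858]
tool_rot: [3.141, -0.004, -2.952]
contact_force: [-0.7, -0.6, 0.3]
opening: 0.0007
pivot [-1.3  0.4 -5.5] [3.6 3.1 1.6] pivot ('scene', np.float64(231.0), np.float64(321.0), 0.76) ('side', np.float64(213.0), np.float64(333.0), 0.6) ('wrist', np.float64(156.0), np.float64(321.0), 0.83)
keeper [54.1  2.5  4.1] [1.6 2.1 1.2] keeper ('scene', np.float64(208.0), np.float64(293.0), 0.63) ('side', np.float64(214.0), np.float64(364.0), 0.66) ('wrist', np.float64(25.0), np.float64(321.0), 0.64)
lever_end [-23.3   2.   37.2] [2.1 2.1] lever_end ('side', np.float64(189.0), np.float64(316.0), 0.94) ('wrist', np.float64(213.0), np.float64(322.0), 0.95)
loop_bar [-40.9   1.5  60. ] [0.7 0.7] loop_bar ('side', np.float64(174.0), np.float64(306.0), 0.52) ('wrist', np.float64(277.0), np.float64(322.0), 0.9)
tcp [-65.   -0.1  30.8] -2.952370618855751 F [ 0.0728  0.2396 -0.0197] 5.825
```

```bash
python3 -m inch '[[[6,0,0,0],[6,0,0,0],[6,0,0,0],[6,0,0,0],[6,0,0,0],[6,0,0,0],[5,0,0,0],[5,0,0,0],[5,0,0,0]]]'
python3 -c "
from h import *
look(save='b')"
```

```text
time: 6.95
tool_pos: [0.5669, 0.0434, 0.1891]
tool_rot: [-3.141, 0.005, -2.952]
contact_force: [5.4, 0.8, 4.0]
opening: 0.0006
pivot [ 0.2  1.  -0.5] [2.  1.  1.7] pivot ('scene', np.float64(227.0), np.float64(317.0), 0.62) ('side', np.float64(211.0), np.float64(332.0), 0.82) ('wrist', np.float64(258.0), np.float64(323.0), 0.71)
keeper [54.8  4.   1.1] [3.7 1.8 4.2] keeper ('scene', np.float64(209.0), np.float64(296.0), 0.7) ('side', np.float64(217.0), np.float64(365.0), 0.61) ('wrist', np.float64(144.0), np.float64(318.0), 0.91)
lever_end [ 0.7  5.3 45.2] [5.  3.  4.9] lever_end ('scene', np.float64(198.0), np.float64(322.0), 0.69) ('side', np.float64(189.0), np.float64(333.0), 0.8) ('wrist', np.float64(288.0), np.float64(319.0), 0.8)
loop_bar [11.2  1.2 75.6] [0.5 0.5] loop_bar ('side', np.float64(168.0), np.float64(339.0), 0.46) ('wrist', np.float64(291.0), np.float64(322.0), 0.71)
tcp [-14.1  -0.1  30.7] -2.952358494390641 F [ 4.2849 -0.0326  3.5402] 7.7
```

View pics/b_wrist.png

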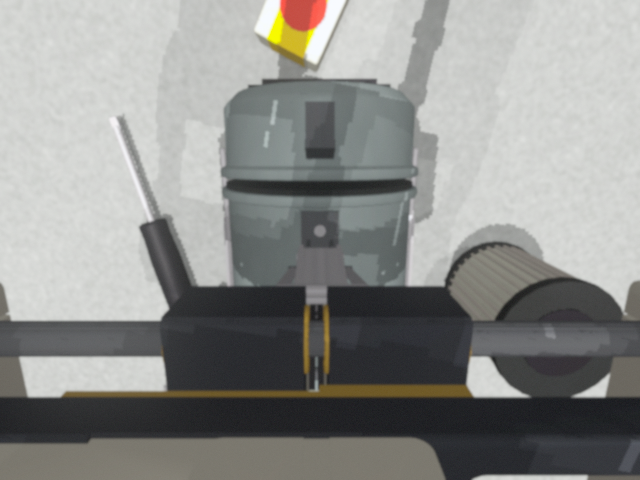

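The wrist picture shows the lever rising ahead of the closed fingers, with the keeper at (320,130) in line and the pivot at (320,231). I keep pushing towards the open stop.

```bash
python3 -m inch '[[[3,0,0,0],[3,0,0,0],[3,0,0,0],[3,0,0,0],[2,0,0,0],[0,0,0,0]]]'
python3 -c "
from h import *
look(labels=('lever_end','loop_bar'))"
```

```text
time: 8.45
tool_pos: [0.5516, 0.0409, 0.1869]
tool_rot: [3.141, -0.0, -2.953]
contact_force: [5.9, 0.0, -3.4]
opening: 0.0007
lever_end [17.2  3.1 40.9] [1.2 0.8 1.2] lever_end ('scene', np.float64(198.0), np.float64(311.0), 0.55) ('side', np.float64(190.0), np.float64(343.0), 0.86) ('wrist', np.float64(282.0), np.float64(322.0), 0.87)
loop_bar [37.6  1.8 64.9] [0.2 0.2] loop_bar ('side', np.float64(177.0), np.float64(356.0), 0.68) ('wrist', np.float64(247.0), np.float64(323.0), 0.63)
tcp [ 0.1  0.  29.9] -2.952472074965374 F [ 5.7781  0.2696 -1.2646] 8.9
```

```bash
python3 -m inch '[[[2,0,0,0],[1.5,0,0,0],[1,0,0,0],[1,0,0,0],[0,0,0,0]]]'
python3 -c "
from h import *
look(labels=('lever_end','loop_bar'))"
```

```text
time: 9.52
tool_pos: [0.5466, 0.04, 0.1872]
tool_rot: [3.141, 0.001, -2.952]
contact_force: [6.6, 0.9, -1.9]
opening: 0.0006
lever_end [21.1  2.7 38.7] [2.1 2.4 2.5] lever_end ('scene', np.float64(198.0), np.float64(308.0), 0.71) ('side', np.float64(192.0), np.float64(344.0), 0.75) ('wrist', np.float64(280.0), np.float64(318.0), 0.86)
loop_bar [47.2  1.5 59.3] [1.1 1.1] loop_bar ('side', np.float64(181.0), np.float64(363.0), 0.78) ('wrist', np.float64(234.0), np.float64(322.0), 0.88)
tcp [ 5.2  0.1 30.1] -2.9524638572255295 F [ 6.1468  1.0943 -1.8549] 9.975
```

```bash
python3 -m inch '[[[1,0,0,0],[0.5,0,0,0],[0,0,0,0]]]'; python3 -m inch '[[[0.5,0,0,0],[0.5,0,0,0],[0,0,0,0]]]'
```

```text
time: 10.35
tool_pos: [0.5462, 0.0399, 0.1874]
tool_rot: [3.141, 0.003, -2.953]
contact_force: [10.2, 2.2, -2.5]
opening: 0.0007
time: 10.72
tool_pos: [0.5461, 0.0399, 0.1876]
tool_rot: [3.141, 0.005, -2.953]
contact_force: [13.6, 3.1, -3.5]
opening: 0.0003
```

```bash
python3 -m inch '[[[-5,0,0,0],[-3,0,-12,0],[0,0,-20,0],[0,0,-20,0],[10,0,-3,0],[14,0,0,0],[14,0,0,0],[13,0,0,0],[0,0,0,0]]]'
python3 -c "
from h import *
look(labels=('lever_end','loop_bar'),cams=('scene','side'))"
```

```text
time: 11.85
tool_pos: [0.5005, 0.0311, 0.2427]
tool_rot: [3.141, -0.001, -2.953]
contact_force: [0.2, -0.3, -0.3]
opening: 0.0003
lever_end [23.6 -0.9 36.8] [2.9 2.9] lever_end ('scene', np.float64(200.0), np.float64(304.0), 0.74) ('side', np.float64(193.0), np.float64(346.0), 0.77)
loop_bar [  23.  -116.7    1.1] [3.6 3.6] loop_bar ('scene', np.float64(261.0), np.float64(251.0), 0.67) ('side', np.float64(180.0), np.float64(363.0), 0.66)
tcp [50.7 -0.1 85.6] -2.952313597439285 F [-0.2032  0.341  -1.086 ] 12.15
```

```bash
python3 -m inch '[[[0,0,10,0],[0,0,8,0],[0,0,5,0],[0,0,5,0],[1,0,5,0],[2,0,5,0],[2,0,5,0],[0,0,0,0],[0,0,0,0]]]'
python3 -c "
from h import *
look(labels=('lever_end','loop_bar'),cams=('side','wrist'),save='c')
i=cv2.imread('pics/c_side.png')[130:260,270:430];cv2.imwrite('pics/c_crop.png',cv2.resize(i,None,fx=4,fy=4))"
```

```text
time: 13.28
tool_pos: [0.497, 0.0302, 0.1999]
tool_rot: [-3.141, 0.0, -2.952]
contact_force: [-0.5, 0.1, -0.3]
opening: 0.0005
lever_end [22.6  1.6 38.2] [1.2 1.2] lever_end ('side', np.float64(191.0), np.float64(346.0), 0.54) ('wrist', np.float64(369.0), np.float64(321.0), 0.61)
loop_bar [70.   0.1 17.3] [0.2 0.2] loop_bar ('side', np.float64(207.0), np.float64(376.0), 0.49) ('wrist', np.float64(263.0), np.float64(318.0), 0.76)
tcp [55.9 -0.1 42.8] -2.952376045465699 F [ 0.0817  0.5312 -0.1458] 13.575
```

View pics/c_crop.png

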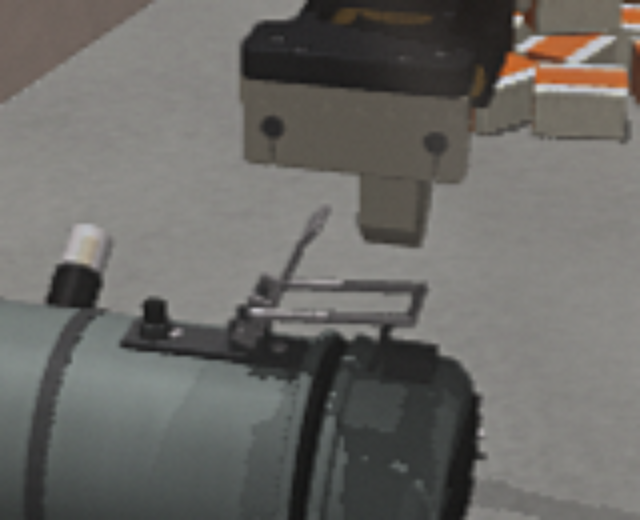

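The crop shows the lever leaning to the cap, and the loop has sunk to level with its bar at crop (415,300), above the keeper and beyond its lip. I let it settle.

```bash
python3 -m inch '[[[0,0,0,0],[0,0,0,0],[0,0,0,0]]]' >/dev/null
python3 -c "
from h import *
look(labels=('lever_end','loop_bar','keeper'),save='d')
a=cv2.imread('pics/d_side.png')[160:250,310:410];b=cv2.imread('pics/d_wrist.png')[150:420,230:410]
a=cv2.resize(a,None,fx=4.5,fy=4.5,interpolation=2);b=cv2.resize(b,None,fx=1.5,fy=1.5);b=b[:405];cv2.imwrite('pics/d_crop.png',np.hstack([a[:405],b]))"
```

```text
lever_end [24.4  2.1 39.6] [2.5 2.8 1.9] lever_end ('scene', np.float64(196.0), np.float64(306.0), 0.92) ('side', np.float64(192.0), np.float64(346.0), 0.82) ('wrist', np.float64(370.0), np.float64(318.0), 0.89)
loop_bar [66.1  1.6 -4.5] [0.7 0.5 1.1] loop_bar ('scene', np.float64(211.0), np.float64(287.0), 0.48) ('side', np.float64(219.0), np.float64(373.0), 0.52) ('wrist', np.float64(260.0), np.float64(321.0), 0.74)
keeper [53.9  2.4  3.9] [1.3 2.4 1.3] keeper ('scene', np.float64(209.0), np.float64(292.0), 0.93) ('side', np.float64(214.0), np.float64(364.0), 0.62) ('wrist', np.float64(282.0), np.float64(321.0), 0.81)
tcp [55.9 -0.1 42.7] -2.9524029550110518 F [-0.1223  0.0223  0.3097] 14.55
```

View pics/d_crop.png

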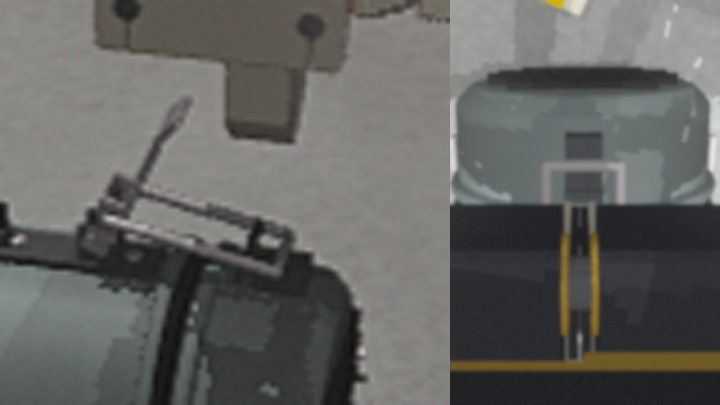

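The bar lies on the keeper floor behind the lip: left crop (280,265), right crop (582,165). Now I throw the lever back from the cap side.

```bash
python3 -m inch '[[[-8,0,2,0],[-6,0,2,0],[-5,0,0,0],[-4,0,0,0],[-4,0,0,0],[-4,0,0,0],[-4,0,0,0],[-2,0,0,0],[0,0,0,0]]]'
python3 -c "
from h import *
look(labels=('lever_end','loop_bar','keeper'),save='e')
a=cv2.imread('pics/e_side.png')[150:250,300:410];a=cv2.resize(a,None,fx=5,fy=5);cv2.imwrite('pics/e_crop.png',a)"
```

```text
time: 15.68
tool_pos: [0.5332, 0.0373, 0.1957]
tool_rot: [3.142, -0.0, -2.952]
contact_force: [-3.7, -0.6, 2.9]
opening: 0.0005
lever_end [ 8.   4.9 42.3] [0.8 0.8] lever_end ('scene', np.float64(199.0), np.float64(315.0), 0.85) ('side', np.float64(189.0), np.float64(336.0), 0.71)
loop_bar [61.7  3.   1.3] [0.9 0.8 0.5] loop_bar ('scene', np.float64(208.0), np.float64(290.0), 0.52) ('side', np.float64(216.0), np.float64(371.0), 0.52) ('wrist', np.float64(202.0), np.float64(322.0), 0.82)
keeper [53.7  0.2 -0.1] [0.4 1.6 1.7] keeper ('scene', np.float64(212.0), np.float64(292.0), 0.65) ('side', np.float64(215.0), np.float64(364.0), 0.72) ('wrist', np.float64(213.0), np.float64(318.0), 0.57)
tcp [18.9 -0.1 38.7] -2.952395083580727 F [-3.0607 -0.1595  1.8195] 16.275
```

View pics/e_crop.png

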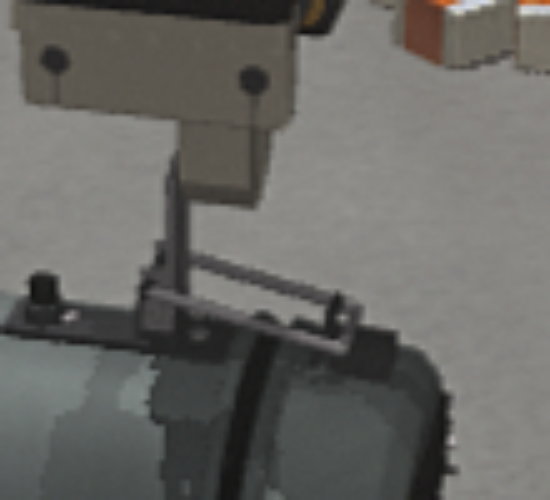

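The lever is upright and the bar is still behind the lip at crop (345,325). I continue along the arc.

```bash
python3 -m inch '[[[-4,0,-0.5,0],[-4,0,-0.5,0],[-4,0,-1,0],[-4,0,-1,0],[-4,0,0,0],[-4,0,0.5,0],[-4,0,1,0],[-4,0,2,0],[0,0,0,0]]]'
python3 -c "
from h import *
look(labels=('lever_end','loop_bar','keeper'))"
```

```text
time: 17.4
tool_pos: [0.562, 0.0429, 0.1936]
tool_rot: [3.141, -0.008, -2.952]
contact_force: [-10.8, -1.8, 1.0]
opening: 0.0001
lever_end ('scene', np.float64(208.0), np.float64(330.0), 0.55)
loop_bar [ 31.1   7.8 -23.6] [54.8 33.4 24.5] loop_bar ('scene', np.float64(243.0), np.float64(339.0), 0.53) ('side', np.float64(216.0), np.float64(367.0), 0.69) ('wrist', np.float64(155.0), np.float64(321.0), 0.74)
keeper [53.2  4.2  4.8] [2.7 3.9 2.7] keeper ('scene', np.float64(207.0), np.float64(294.0), 0.89) ('side', np.float64(215.0), np.float64(363.0), 0.73) ('wrist', np.float64(157.0), np.float64(321.0), 0.67)
tcp [-10.6   0.1  36.9] -2.9522785143582415 F [-11.1126  -1.9992   0.148 ] 18.0
```

```bash
python3 -m inch '[[[-3.5,0,3,0],[-3,0,3,0],[-2.5,0,3,0],[-2.5,0,3.5,0],[-2,0,3.5,0],[0,0,0,0]]]'
```

```text
time: 18.75
tool_pos: [0.5775, 0.0458, 0.1793]
tool_rot: [3.141, -0.001, -2.952]
contact_force: [-6.5, -0.8, 3.4]
opening: 0.0006
```

```bash
python3 -m inch '[[[-1.5,0,2.5,0],[-1,0,2.5,0],[-1,0,2.5,0],[0,0,1.5,0],[0,0,0,0]]]'
```

```text
time: 19.38
tool_pos: [0.5818, 0.0465, 0.1705]
tool_rot: [-3.142, 0.001, -2.952]
contact_force: [-2.9, 0.6, 2.6]
opening: 0.0004
```

```bash
for i in 1; do python3 -m inch '[[[0,0,1,0],[0,0,0,0]]]'; python3 -m inch '[[[0,0,1,0],[0,0,0,0]]]';  done
```

```text
time: 19.62
tool_pos: [0.5819, 0.0466, 0.1695]
tool_rot: [-3.141, 0.002, -2.952]
contact_force: [-1.3, 1.3, 4.4]
opening: 0.0002
time: 19.88
tool_pos: [0.5821, 0.0466, 0.1686]
tool_rot: [-3.141, 0.002, -2.952]
contact_force: [1.3, 2.3, 4.4]
opening: 0.0003
```

```bash
python3 -m inch '[[[0,0,0.7,0],[0,0,0,0]]]'; python3 -m inch '[[[0,0,0.7,0],[0,0,0,0]]]'
```

```text
time: 20.12
tool_pos: [0.582, 0.0465, 0.1678]
tool_rot: [-3.141, 0.002, -2.952]
contact_force: [2.2, 1.9, 4.1]
opening: 0.0004
time: 20.38
tool_pos: [0.5815, 0.0463, 0.1668]
tool_rot: [-3.141, 0.0, -2.952]
contact_force: [3.3, 1.1, 4.8]
opening: 0.0004
```

```bash
python3 -m inch '[[[0,0,0.7,0],[0,0,0,0]]]'
```

```text
time: 20.62
tool_pos: [0.5812, 0.0462, 0.166]
tool_rot: [-3.141, -0.0, -2.952]
contact_force: [2.9, 0.6, 4.1]
opening: 0.0006
```

```bash
python3 -m inch '[[[0,0,0.7,0],[0,0,0,0]]]'; python3 -m inch '[[[0,0,0.6,0],[0,0,0,0]]]'
```

```text
time: 20.88
tool_pos: [0.5811, 0.0463, 0.1652]
tool_rot: [-3.141, -0.001, -2.952]
contact_force: [2.7, -0.5, 2.0]
opening: 0.0005
time: 21.12
tool_pos: [0.5811, 0.0463, 0.1646]
tool_rot: [-3.142, -0.0, -2.952]
contact_force: [2.3, -0.4, 1.6]
opening: 0.0004
```

```bash
python3 -m inch '[[[0,0,0.6,0],[0,0,0,0]]]'; python3 -m inch '[[[0,0,0.6,0],[0,0,0,0]]]'
```

```text
time: 21.38
tool_pos: [0.5811, 0.0464, 0.164]
tool_rot: [3.141, -0.001, -2.952]
contact_force: [1.4, -0.8, 2.0]
opening: 0.0007
time: 21.62
tool_pos: [0.5812, 0.0464, 0.1638]
tool_rot: [-3.142, -0.0, -2.952]
contact_force: [0.1, -0.4, 3.9]
opening: 0.0
```

```bash
python3 -m inch '[[[0,0,0.5,0],[0,0,0,0]]]'; python3 -m inch '[[[0,0,0.4,0],[0,0,0,0]]]'
```

```text
time: 21.88
tool_pos: [0.5812, 0.0464, 0.1638]
tool_rot: [-3.141, 0.0, -2.952]
contact_force: [-0.9, -1.1, 8.0]
opening: 0.0007
time: 22.12
tool_pos: [0.5812, 0.0464, 0.1638]
tool_rot: [-3.141, 0.001, -2.952]
contact_force: [-1.5, 0.1, 10.3]
opening: 0.0003
```

```bash
python3 -m inch '[[[0,0,0.4,0],[0,0,0,0],[0,0,0,0]]]'; python3 -m inch '[[[0,0,-1.5,0],[0,0,-1.5,0],[0,0,-3,0],[0,0,-20,0],[0,0,-40,0],[20,0,-40,0],[0,0,0,0],[0,0,0,0]]]'
python3 -c "
from h import *
look(labels=('lever_end','loop_bar','keeper','pivot'),save='f')
a=cv2.imread('pics/f_side.png')[160:270,270:410];a=cv2.resize(a,None,fx=5,fy=5,interpolation=2);cv2.imwrite('pics/f_crop.png',a)"
```

```text
time: 22.5
tool_pos: [0.5812, 0.0464, 0.1637]
tool_rot: [-3.141, 0.001, -2.952]
contact_force: [-3.2, -0.8, 11.4]
opening: 0.0003
time: 23.5
tool_pos: [0.5613, 0.0427, 0.2675]
tool_rot: [3.141, -0.001, -2.952]
contact_force: [0.1, 0.0, -1.2]
opening: 0.0005
lever_end [-42.    3.2   6. ] [0.6 1.  1.1] lever_end ('scene', np.float64(234.0), np.float64(341.0), 0.97) ('side', np.float64(206.0), np.float64(307.0), 0.63) ('wrist', np.float64(295.0), np.float64(320.0), 0.97)
loop_bar [50.6  0.9  5.2] [1.8 1.2 1.1] loop_bar ('scene', np.float64(211.0), np.float64(295.0), 0.44) ('side', np.float64(212.0), np.float64(364.0), 0.48) ('wrist', np.float64(160.0), np.float64(318.0), 0.86)
keeper [49.9  0.5  3.3] [2.1 2.  2.5] keeper ('scene', np.float64(212.0), np.float64(294.0), 0.85) ('side', np.float64(212.0), np.float64(362.0), 0.96) ('wrist', np.float64(160.0), np.float64(320.0), 0.69)
pivot [ 2.1 -0.4 -0.9] [3.2 2.3 4.5] pivot ('scene', np.float64(228.0), np.float64(315.0), 0.67) ('side', np.float64(211.0), np.float64(335.0), 0.79) ('wrist', np.float64(235.0), np.float64(321.0), 0.7)
tcp [-10.1  -0.1 111.4] -2.952333918867322 F [ 0.0144  0.0817 -0.915 ] 24.25
```

View pics/f_crop.png

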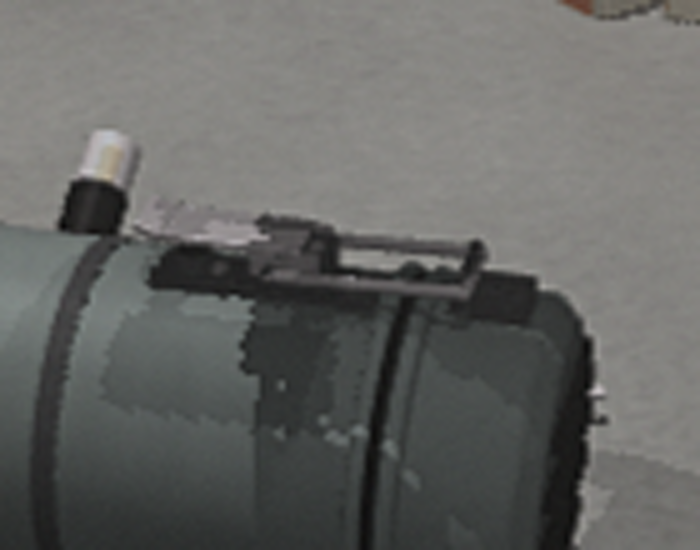

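View pics/f_wrist.png

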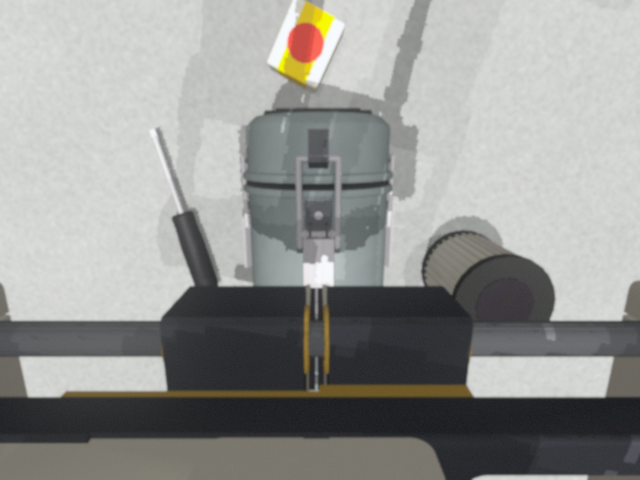

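The lever lies flat, with its end about 6 mm above the pivot. The bar sits in the keeper at wrist (318,160), and the joint gap has closed to an even line. The bystanders are where they were, so I hand in.

```bash
python3 -c "
from cell import *
print(hand_in())"
```

```text
the job is handed in; nothing more can be done
None
```

The third clip is done up and the job is handed in, at about 24 s of the 64 s allowed; `hand_in()` gives no verdict.

- **What I did:** I pushed the lever to its open stop with closed fingers and nudged the loop so that it sank onto the keeper floor behind the lip. I then threw the lever back past its dead point. I pressed it down in steps of 0.4 to 1 mm until it stopped moving, while the force rose from about 4 N to 11 N.
- **Highest readings:** The arm read about 14 N against the open stop and 11 N both on the throw and on the buffer, all under the limits given.
- **Last checks, arm clear:**
  - The lever lay flat, with its end 6 mm above the pivot, so its angle is near 0.
  - The bar sat in the keeper. The keeper had moved about 4 mm towards the canister, and the joint was an even line, so the cap is shut.
  - The labels, driver and cartridge looked unmoved in the last wrist picture. I did not measure them again.
- **Disagreements:** A few network readings failed while the gripper hid the parts, such as the loop bar seen from the scene camera and an early pivot fix. I set these aside because other views and the given sizes contradicted them.

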